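Close the paste jar whose lid has not caught its thread

ROBOT

A 6-joint arm with a two-finger parallel gripper is mounted at the origin on the work surface. World frame = base frame: x ahead of the robot, y to its left, z up, the work surface at z = 0. Lengths are in m, angles in rad, forces in N, time in s.
With the tool pointing down it reaches from about 0.25 to 0.725 m from the base axis. Payload 4 kg.
Tool frame: the origin (TCP) lies between the finger pads; the fingertips stand 8 mm ahead of it and the grasp point (between the pads) lies 11 mm behind it; z points along the fingers, y is the direction in which the jaws open and shut (so a half turn about z gives the same grasp; the last joint's range is limited). The gripper opens to 85 mm and grips with 20 to 120 N. Pads are 22 mm wide; open, the fingers measure 114 mm over their backs; the gripper's body (76 mm by 85 mm) begins 54 mm behind the grasp point. The pads swing forward as they close: fully open they stand 13 mm farther back than shut.
Start: joints at [1.235, 0.241, 0.005, 1.335, 0, 1.571], TCP at [0.165, 0.472, 0.239] pointing down, gripper open.
Joint ranges: [-2.72, 2.72], [-1.05, 1.87], [-1.09, 1.28], [-1.99, 2.15], [-1.42, 1.44], [-3.14, 3.14]. Speed limits (rad/s): [2.79, 2.79, 3.14, 3.14, 3.14, 3.14].

INTERFACE

Orientations are given as a unit quaternion [x, y, z, w].
In Python, from workcell import * gives the robot as it stands.
- The arm moves only by the tool send_rows, never from a script. Its argument "increments" is a list that holds one entry, the list of rows, each a list of 6 numbers: the shift along the tool's x, y, z in units of 50 mm (1.0 is 50 mm), then the turn, a rotation vector about the tool's x, y, z in units of 10 degrees (1.0 is 10 degrees). In form: [[[x, y, z, ax, ay, az], ...]]. A call has 1 to 8 rows; each row shifts and turns the commanded pose from where the row before left it, along the tool's axes as they then stand; what a row does not reach is not made up. A row lasts 1/8 s, in which the tool goes at most 62.5 mm and 10.7 degrees, less where a joint would pass 70% of its speed; a pose out of reach is approached as far as the arm can. A call with a number of a shift or a turn outside -1 to 1 is refused whole. A call with a gripper value outside its range is refused whole. "grip" is the closure, from 0 (fully open) to 1 (shut), set as the call begins (left out, the last holds). The fingers move at their own pace and stop on an object; the grip force is fixed at half the most. Time passes only in rows, so rows that do not move let the fingers close. It gives the time, the measured TCP pose, the force and the opening at its end, in the units of the state.
- get_obs(): the state, without advancing time (a new reading comes with each control period).
- camera(name): name is "scene" or "top"; returns a dict with "color" (384x512x3 uint8, red, green, blue), "z_map" (384x512 float32, m along the optical axis (not along the pixel's ray), 0 where there is no reading), "intrinsics" (3x3 intrinsics, pixels), "pose" (4x4, takes a point from camera to world coordinates). Camera axes: x right, y down, z forward; pixel columns grow to the right and rows downward; lengths in m; the calibration is good to about 2 mm. A picture is of the moment at which its call begins.
- job_done(): hands the job in, once; it reports no verdict.
The state is a dict: "clock": time; "joint_pos": joint angles; "joint_vel": joint speeds; "tau": joint torques, N m; "eef_pos": TCP position; "tool_rot": TCP orientation; "ft_force": force on the tool from outside, world axes, zero at the start; "ft_torque": the same for the moment, N m; "grip_width": finger opening in m.
Only numpy, scipy, OpenCV 4.12 (cv2) and the standard library are available. Lean on these libraries where they do the work, as an engineer would, in place of code of your own. Each camera call takes 0.05 s, during which the arm holds its last target.

TASK

The big lid of the paste jar on the wooden block is only lying on the neck with its thread not caught. Without lifting it off, turn it gently backward (counter-clockwise from above) until you feel it drop into the thread, then screw it forward (clockwise) until it is fully home, and let go. Never force the lid against the thread, and leave the other things on the table where they are.

Things in the scene. Friction and masses are not known exactly. Their poses are not given: they have to be found in the camera images.
- holder: Dark wooden block 120 x 120 x 26 mm fixed to the table, with a brown ceramic jar (63 mm diameter) standing fixed at its middle. Origin: centre of the block's underside, on the jar's vertical axis. The block's yaw does not tell where the jar's three thread starts lie: they are hidden under the lid.
- lid: Plain aluminium screw lid, six-sided like a big nut: 64 mm across flats, 74 mm across corners, 26 mm high, 96 to 156 g, loose on the jar with 1 mm sideways play. Origin: centre of its open underside, z up; its x axis is square to a pair of flats (so is every 60 degrees from it). Grip it across two flats. Three 4 mm lugs point inward at the bottom, 120 degrees apart.
- lid_crown (a point): Centre of the lid's crown, 16 mm above the lid's origin and 10 mm below its top: the height to grip, 64 mm across flats.
- lid_rest (a point): Point on the jar axis 92 mm above the block's underside: the lid's origin is here at the start, its lugs on the flat tops of the thread ridges. From here a forward (clockwise) turn soon jams on stop blocks; backward (counter-clockwise) it stays at this height for 15 to 75 degrees until the lugs pass the ridge ends.
- lid_drop (a point): Point on the jar axis 83.7 mm above the block's underside: the lid's origin after it drops 8.3 mm into the thread start, by its weight or a light push. From here it turns at most 25 degrees farther back, then meets a wall.
- lid_home (a point): Point on the jar axis 78.2 mm above the block's underside: the lid's origin when fully home. Forward from the drop, after 0 to 25 level degrees, the lugs run under the ridges in a helical groove (1.8 mm vertical play) and the lid sinks 5.5 mm in 80 degrees to a dead stop. More than 35 N between lid and jar, all contacts added, is forcing.
- brush_pot: black pot with brushes, 64 mm wide, 170 mm high with brushes; origin at its underside; leave alone
- ink_tray: blue two-part ink tray 90 x 130 x 22 mm; origin under its centre; leave alone
- basket: round wooden basket of charms, 156 mm wide, 45 mm high; origin under its centre; leave alone
- small_jar: small closed brown jar with aluminium cap, 48 mm wide, 60 mm high, not the one to work on; origin under its centre; leave alone
- plaques: stack of four wooden plaques 90 x 60 x 32 mm; origin under its centre; leave alone
- card_stand: blank yellow card in a wooden foot, 80 mm wide, 65 mm high; origin under its centre; leave alone
Mind the look-alikes: they are no part of the job. What is shaped like the lid but orange or pink is not meant.

How it is judged:
By the outcome, as a careful person would: the job done as asked, in the order asked, and still so for the second after the job is handed in, with the robot touching nothing.
It also fails if it takes over 72 s, if anything falls off the work surface, if the arm or the gripper's body presses on something with over 40 N, if the wrist force passes 120 N, or if a joint passes its speed limit or range.

## Working session

There is one attempt and no reset: what is moved stays moved. The work goes in short steps, Python scripts to look and compute and a tool call to move; the robot and the scene stay as the last step left them, time stands still between calls to the robot, and variables do not carry over. Pictures are saved under pics/ and viewed, and the job is handed in when it is done.

Besides the shell and the picture viewer there is one more tool, called after "Request:" as a command line: name --argument value ..., lists and objects as JSON in quotes. send_rows: Moves the arm, as the interface text tells. Its arguments: {"type":"object","properties":{"increments":{"type":"array"},"grip":{"type":"number"}},"required":["increments"]}

```bash
mkdir -p pics; ls
python3 - <<'E'
from workcell import *
import cv2,numpy as np
o=get_obs();print({k:np.round(v,4).tolist() for k,v in o.items()})
for n in("scene","top"):
    c=camera(n);np.savez(f"{n}0.npz",**c)
    cv2.imwrite(f"pics/{n}0.png",c["color"][:,:,::-1]);print(n,c["intrinsics"].tolist(),np.round(c["pose"],4).tolist())
E
```

```text
pics
{'clock': 0.0, 'joint_pos': [1.235, 0.2414, 0.0037, 1.3352, -0.0, 1.5708], 'joint_vel': [-0.0002, -0.0018, 0.0017, 0.0021, -0.001, -0.0013], 'tau': [-0.0002, -37.2322, 25.2407, 0.0168, 0.0001, -0.0], 'eef_pos': [0.1645, 0.4715, 0.2384], 'tool_rot': [0.1671, 0.9859, -0.001, -0.0002], 'ft_force': [-0.1522, -0.6724, 0.2443], 'ft_torque': [0.018, 0.0186, 0.0605], 'grip_width': 0.0853}
scene [[435.9236162947781, 0.0, 246.1103423755655], [0.0, 435.9236162947781, 190.4066472469755], [0.0, 0.0, 1.0]] [[-0.6991, 0.5473, -0.4601, 1.0846], [0.7148, 0.5222, -0.4651, 0.4918], [-0.0143, -0.6541, -0.7563, 0.9277], [0.0, 0.0, 0.0, 1.0]]
top [[442.79199121569843, 0.0, 255.3395403346155], [0.0, 442.79199121569843, 189.20979286703366], [0.0, 0.0, 1.0]] [[-0.0741, -0.975, 0.2096, 0.2575], [-0.9973, 0.0725, -0.015, -0.0168], [-0.0006, -0.2101, -0.9777, 1.4686], [0.0, 0.0, 0.0, 1.0]]
```

View pics/scene0.png

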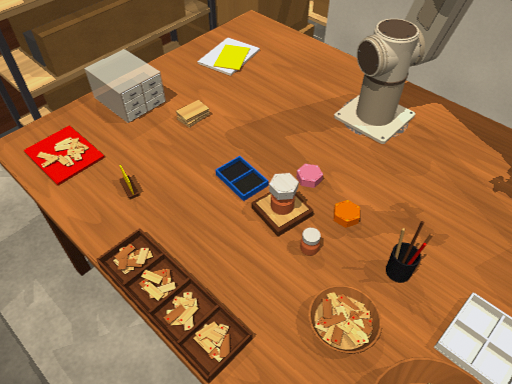

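View pics/top0.png

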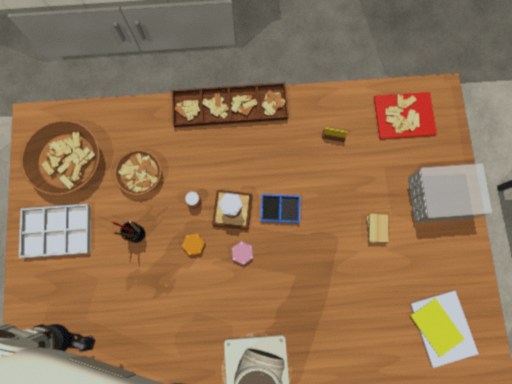

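Candidates for the lid are:
- the grey hexagon on the block, scene (284,184), top (231,204)
- the small jar's cap, scene (311,235)
- the orange hexagon, scene (347,212)
- the pink hexagon, scene (310,175)

By the description it is the grey one on the block. I'll check it in a close crop and measure it.

Run:
```python
import cv2,numpy as np
ims=[]
for n,(u,v) in(("scene",(284,190)),("top",(231,206))):
    c=np.load(f"{n}0.npz");im=c["color"][v-35:v+35,u-35:u+35,::-1]
    ims.append(cv2.resize(im,(390,390),interpolation=cv2.INTER_NEAREST))
cv2.imwrite("pics/crop0.png",np.hstack(ims))
c=np.load("top0.npz");P=c["pose"];z=c["z_map"]
K=c["intrinsics"]
for n in("scene","top"):
    c=np.load(f"{n}0.npz");K=c["intrinsics"];P=c["pose"];z=c["z_map"]
    vs,us=np.mgrid[:384,:512];X=np.stack([(us-K[0,2])/K[0,0]*z,(vs-K[1,2])/K[1,1]*z,z],-1)@P[:3,:3].T+P[:3,3]
    u,v=(284,182) if n=="scene" else (231,203)
    print(n,X[v,u],X[v-1:v+2,u-2:u+3,2].round(4))
    w=X[...,2];m=(w>.111)&(w<.125)&(abs(us-u)<25)&(abs(vs-v)<25)&(z>0)
    p=X[m];(ctr,sz,a)=cv2.minAreaRect(p[:,:2].astype(np.float32)*1000);print(m.sum(),p.mean(0),ctr,sz,a, cv2.minEnclosingCircle(p[:,:2].astype(np.float32)*1000))
    print(c["color"][v,u])
```

```text
scene [0.50737875 0.04318457 0.11854185] [[0.1205 0.1184 0.1191 0.1199 0.1203]
 [0.1198 0.1218 0.1185 0.115  0.1209]
 [0.1201 0.12   0.1198 0.1207 0.1193]]
477 [0.51134734 0.0462765  0.11851557] (509.6856689453125, 44.222251892089844) (72.342529296875, 64.34107971191406) 18.68608283996582 ((509.54083251953125, 44.63551712036133), 36.17739486694336)
[228 221 200]
top [0.50935326 0.04095631 0.11651311] [[0.1135 0.1199 0.1201 0.1138 0.1139]
 [0.1177 0.1172 0.1165 0.1194 0.1223]
 [0.1171 0.1219 0.1214 0.1161 0.1203]]
351 [0.50620684 0.04285521 0.11746349] (505.370361328125, 42.3425178527832) (70.95111083984375, 63.812740325927734) 18.083927154541016 ((505.8115539550781, 43.32712936401367), 36.21323776245117)
[196 202 207]
```

View pics/crop0.png

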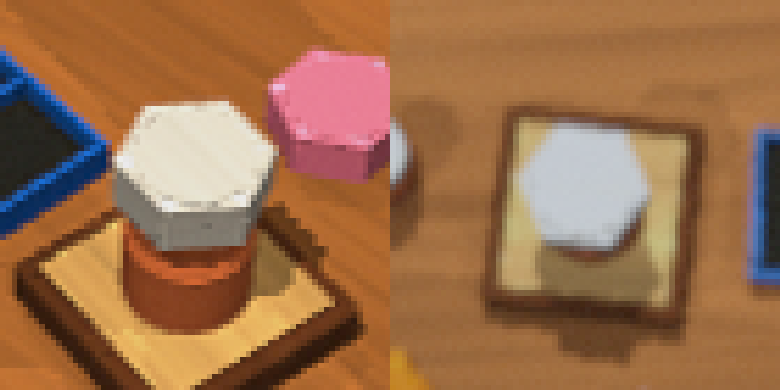

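The crop shows the grey hexagon on the brown jar and block, with the small jar at the left edge and the pink one apart. The depth puts its top at 0.118 m, as described. Next I'll refine its centre and yaw from the contours.

```bash
cat > lid.py <<'E'
import cv2,numpy as np
def rays(c,uv,zp):
    K=c["intrinsics"];P=c["pose"];uv=np.asarray(uv,float)
    d=np.c_[(uv[:,0]-K[0,2])/K[0,0],(uv[:,1]-K[1,2])/K[1,1],np.ones(len(uv))]@P[:3,:3].T
    return (P[:3,3]+d*((zp-P[2,3])/d[:,2])[:,None])[:,:2]
def face(c,u,v,zp,thr,S=8,R=30):
    im=cv2.resize(c["color"][v-R:v+R,u-R:u+R],None,fx=S,fy=S,interpolation=cv2.INTER_CUBIC).astype(int)
    m=((im.min(-1)>thr)&(im.max(-1)-im.min(-1)<45)).astype(np.uint8)*255
    n,l,st,ce=cv2.connectedComponentsWithStats(m);k=l[R*S,R*S]
    cs,_=cv2.findContours((l==k).astype(np.uint8),cv2.RETR_EXTERNAL,cv2.CHAIN_APPROX_NONE)
    q=max(cs,key=cv2.contourArea);h=cv2.convexHull(q)[:,0]
    uv=(h+.5)/S-.5+[u-R,v-R]
    w=rays(c,uv,zp)*1000
    M=cv2.moments(w.astype(np.float32));ctr=np.array([M["m10"],M["m01"]])/M["m00"]
    # width across flats by direction
    a=np.radians(np.arange(0,180,.5));pr=w@np.array([np.cos(a),np.sin(a)])
    wd=np.ptp(pr,axis=0);mid=(pr.max(0)+pr.min(0))/2
    s=wd[:120]+wd[120:240]+wd[240:];i=s.argmin()
    return ctr,M["m00"],i/2,wd[[i,i+120,i+240]].round(1)
E
python3 - <<'E'
import numpy as np;from lid import *
print("expected area",64**2*.866)
for n,u,v,ths in(("scene",283,183,(165,180,190)),("top",230,204,(120,140,160,170))):
    c=dict(np.load(f"{n}0.npz"))
    for t in ths: print(n,t,*face(c,u,v,.118,t))
E
```

```text
expected area 3547.136
scene 165 [509.19918351  43.03621754] 3458.5971738110384 49.0 [63.5 64.  63.2]
scene 180 [509.0247909   42.88572611] 3390.0657227914344 49.0 [63.1 63.3 62.7]
scene 190 [509.07011116  42.85714869] 3325.886676785638 49.0 [62.4 63.  62.2]
top 120 [507.28106637  43.46441645] 4022.32751683033 48.5 [69.6 68.9 68.6]
top 140 [507.3748069   43.71114394] 3888.781455651835 49.5 [67.7 68.2 66.7]
top 160 [507.61132779  43.80664949] 3671.98817989105 49.5 [65.9 66.6 64.4]
top 170 [507.61908781  43.75426191] 3537.9952608641033 49.5 [64.7 65.3 63.3]
```

Measured: centre about (0.5084, 0.0433), and the flats' normals at about 49° (mod 60). Both views agree within 2 mm. I'll travel at height first.

Request:
send_rows --increments '[[[-0.777,-0.485,0,0,0,0],[-0.777,-0.485,0,0,0,0],[-0.777,-0.485,0,0,0,0],[-0.777,-0.485,0,0,0,0],[-0.777,-0.485,0,0,0,0],[-0.777,-0.485,0,0,0,0],[-0.777,-0.485,0,0,0,0],[-0.777,-0.485,0,0,0,0]]]' --grip 0

```text
clock: 1.1
eef_pos: [0.3948, 0.1851, 0.239]
tool_rot: [0.167, 0.986, -0.0, -0.0]
ft_force: [0.5, 0.9, -0.3]
grip_width: 0.0853
```

Request:
send_rows --increments '[[[-0.777,-0.485,0,0,0,0],[-0.777,-0.485,0,0,0,0],[-0.777,-0.485,0,0,0,0],[-0.777,-0.485,0,0,0,0],[0,0,0,0,0,1],[0,0,0,0,0,1],[0,0,0,0,0,0.08],[0,0,0,0,0,0]]]'

```text
clock: 2.1
eef_pos: [0.5088, 0.0438, 0.2391]
tool_rot: [0.341, 0.94, -0.0, -0.0]
ft_force: [-0.5, -0.1, -0.2]
grip_width: 0.0854
```

```bash
cat > st.py <<'E'
from workcell import *
import numpy as np
from scipy.spatial.transform import Rotation as Ro
def st(tgt=None):
    o=get_obs();R=Ro.from_quat(o["tool_rot"]).as_matrix()
    print("t",round(float(o["clock"]),2),"j",np.degrees(o["joint_pos"]).round(1),"pos",(o["eef_pos"]*1000).round(2),"jaw",round(np.degrees(np.arctan2(R[1,1],R[0,1])),2),"zax",R[:,2].round(4),"F",o["ft_force"].round(2),"T",o["ft_torque"].round(3),"w",round(float(o["grip_width"])*1000,2))
    print("F in tool",(R.T@o["ft_force"]).round(2))
    if tgt is not None: print("tool-unit delta",(R.T@(np.array(tgt)-o["eef_pos"])/.05).round(3))
E
python3 -c "
from st import *;st([.5084,.0433,.097])"
```

```text
t 2.1 j [ 4.9 15.   1.9 76.9 -0.  44.8] pos [508.81  43.79 239.08] jaw 50.1 zax [-5.e-04 -1.e-04 -1.e+00] F [-0.5  -0.13 -0.24] T [0.053 0.025 0.001] w 85.42
F in tool [ 0.3  -0.42  0.24]
tool-unit delta [-1.000e-03 -1.200e-02  2.842e+00]
```

Request:
send_rows --increments '[[[0,-0.012,0.7,0,0,0],[0,0,0.7,0,0,0],[0,0,0.6,0,0,0],[0,0,0.4,0,0,0],[0,0,0.3,0,0,0],[0,0,0.14,0,0,0],[0,0,0,0,0,0],[0,0,0,0,0,0]]]'

```text
clock: 3.1
eef_pos: [0.5093, 0.0433, 0.0981]
tool_rot: [0.342, 0.94, 0.0, 0.001]
ft_force: [-0.1, -0.3, -0.2]
grip_width: 0.0853
```

Run:
```python
from st import *;st([.5084,.0433,.097])
import cv2
c=camera("scene");u,v=284,175
cv2.imwrite("pics/s1.png",cv2.resize(c["color"][v-60:v+60,u-80:u+80,::-1],None,fx=5,fy=5,interpolation=cv2.INTER_CUBIC))
```

```text
t 3.1 j [  4.9  21.1 -11.8  57.    0.   44.9] pos [509.33  43.33  98.13] jaw 49.97 zax [ 1.6e-03  1.0e-04 -1.0e+00] F [-0.08 -0.26 -0.17] T [ 0.039 -0.03   0.032] w 85.3
F in tool [-0.11 -0.25  0.17]
tool-unit delta [ 0.014 -0.012  0.023]
```

View pics/s1.png

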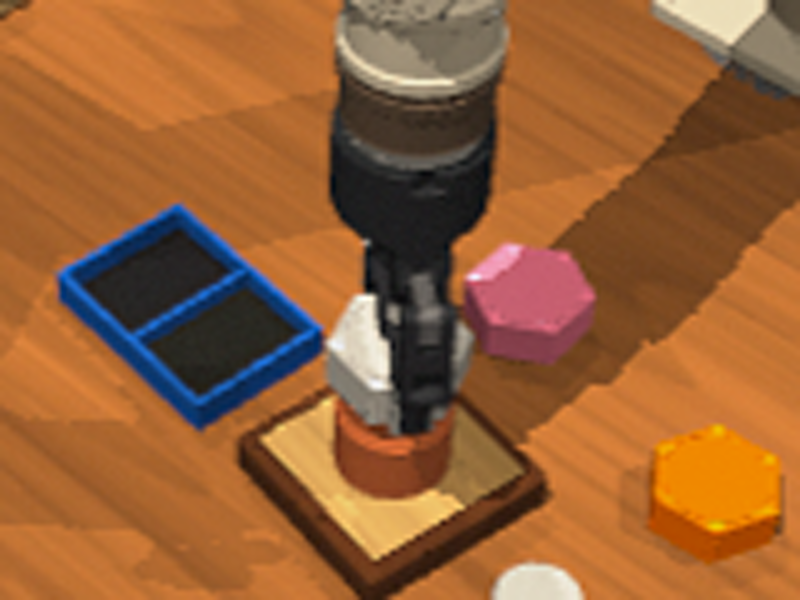

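The near finger lies along the lid's front flat, at about (425,350) in the crop, and the lid is between the jaws. Closing gradually.

Request:
send_rows --increments '[[[0.01,-0.01,0.02,0,0,0],[0,0,0,0,0,0],[0,0,0,0,0,0],[0,0,0,0,0,0]]]' --grip 0.22

```text
clock: 3.65
eef_pos: [0.5079, 0.0432, 0.0963]
tool_rot: [0.342, 0.94, 0.0, 0.0]
ft_force: [0.5, 0.1, 0.5]
grip_width: 0.0666
```

```bash
python3 -c "
from st import *;st([.5084,.0433,.097])"
```

```text
t 3.65 j [  4.9  21.1 -12.1  56.8   0.   44.9] pos [507.94  43.19  96.34] jaw 49.96 zax [ 0.  0. -1.] F [0.46 0.09 0.48] T [ 0.045  0.01  -0.051] w 66.64
F in tool [-0.3   0.37 -0.48]
tool-unit delta [-0.006  0.008 -0.013]
```

Request:
send_rows --increments '[[[0,0,0,0,0,0],[0,0,0,0,0,0],[0,0,0,0,0,0],[0,0,0,0,0,0]]]' --grip 0.4

```text
clock: 4.15
eef_pos: [0.5083, 0.0433, 0.0967]
tool_rot: [0.342, 0.94, 0.0, 0.0]
ft_force: [-0.0, 0.1, 3.7]
grip_width: 0.0631
```

```bash
python3 -c "
from st import *;st([.5084,.0433,.097])"
```

```text
t 4.15 j [  4.9  21.1 -12.   56.8   0.   44.9] pos [508.28  43.28  96.66] jaw 49.97 zax [ 9.e-04  2.e-04 -1.e+00] F [-0.04  0.13  3.66] T [ 0.088  0.065 -0.   ] w 63.06
F in tool [ 0.11  0.08 -3.66]
tool-unit delta [-0.002  0.002 -0.007]
```

Gripped, with almost no side force and a light 3.7 N press. Now turning backward in small steps and watching the vertical force.

Request:
send_rows --increments '[[[0,0,0,0,0,-0.3],[0,0,0,0,0,-0.3],[0,0,0,0,0,-0.2],[0,0,0,0,0,0]]]'

```text
clock: 4.65
eef_pos: [0.5085, 0.0432, 0.0967]
tool_rot: [0.276, 0.961, 0.0, 0.001]
ft_force: [0.9, 0.0, 5.4]
grip_width: 0.0629
```

```bash
python3 -c "
from st import *;st([.5084,.0433,.097])"
```

```text
t 4.65 j [  4.9  21.1 -12.   56.8  -0.   36.9] pos [508.49  43.22  96.65] jaw 57.96 zax [ 1.2e-03  1.0e-04 -1.0e+00] F [0.9  0.01 5.43] T [ 0.12  -0.186  0.078] w 62.87
F in tool [-0.77  0.49 -5.43]
tool-unit delta [ 0.002  0.    -0.007]
```

Request:
send_rows --increments '[[[0,0,0,0,0,-0.3],[0,0,0,0,0,-0.3],[0,0,0,0,0,0]]]'

```text
clock: 5.03
eef_pos: [0.5083, 0.0431, 0.0966]
tool_rot: [0.225, 0.974, 0.0, 0.0]
ft_force: [-0.1, 0.9, 6.1]
grip_width: 0.0629
```

Request:
send_rows --increments '[[[0,0,0,0,0,-0.3],[0,0,0,0,0,-0.2],[0,0,0,0,0,0]]]'

```text
clock: 5.4
eef_pos: [0.5084, 0.0432, 0.0967]
tool_rot: [0.183, 0.983, 0.0, 0.0]
ft_force: [0.0, 0.3, 5.3]
grip_width: 0.0628
```

```bash
python3 -c "
from st import *;st([.5084,.0433,.097])"
```

```text
t 5.4 j [  4.9  21.1 -12.   56.8  -0.   25.9] pos [508.36  43.2   96.66] jaw 68.95 zax [ 0.001  0.    -1.   ] F [0.01 0.32 5.34] T [ 0.132 -0.074  0.05 ] w 62.83
F in tool [ 0.1   0.31 -5.34]
tool-unit delta [-0.     0.002 -0.007]
```

Request:
send_rows --increments '[[[0,0,0,0,0,-0.3],[0,0,0,0,0,-0.2],[0,0,0,0,0,0]]]'

```text
clock: 5.78
eef_pos: [0.5083, 0.0432, 0.0966]
tool_rot: [0.14, 0.99, 0.0, 0.0]
ft_force: [0.1, 0.3, 5.5]
grip_width: 0.0627
```

Request:
send_rows --increments '[[[0,0,0,0,0,-0.3],[0,0,0,0,0,-0.2],[0,0,0,0,0,0]]]'

```text
clock: 6.15
eef_pos: [0.5083, 0.0432, 0.0966]
tool_rot: [0.096, 0.995, 0.0, 0.0]
ft_force: [0.5, 0.3, 6.3]
grip_width: 0.0636
```

Request:
send_rows --increments '[[[0,0,0,0,0,-0.3],[0,0,0,0,0,-0.2],[0,0,0,0,0,0]]]'

```text
clock: 6.52
eef_pos: [0.5083, 0.0432, 0.0967]
tool_rot: [0.053, 0.999, 0.0, 0.0]
ft_force: [0.6, 0.4, 5.5]
grip_width: 0.0633
```

```bash
python3 -c "
from st import *;st([.5084,.0433,.097])"
```

```text
t 6.53 j [  4.9  21.1 -12.   56.8  -0.   10.9] pos [508.33  43.19  96.66] jaw 83.95 zax [ 9.e-04  0.e+00 -1.e+00] F [0.59 0.43 5.52] T [ 0.031 -0.077  0.031] w 63.26
F in tool [-0.54  0.49 -5.52]
tool-unit delta [-0.001  0.002 -0.007]
```

Request:
send_rows --increments '[[[0,0,0,0,0,-0.3],[0,0,0,0,0,-0.2],[0,0,0,0,0,0]]]'

```text
clock: 6.9
eef_pos: [0.5082, 0.043, 0.0965]
tool_rot: [0.009, 1.0, -0.0, 0.0]
ft_force: [0.1, -0.0, 4.9]
grip_width: 0.0631
```

Request:
send_rows --increments '[[[0,0,0,0,0,-0.3],[0,0,0,0,0,-0.2],[0,0,0,0,0,0]]]'

```text
clock: 7.28
eef_pos: [0.5076, 0.0432, 0.0958]
tool_rot: [-0.034, 0.999, 0.0, -0.0]
ft_force: [0.9, -0.1, 0.5]
grip_width: 0.0628
```

The vertical force fell to about 0.5 N at 44° back, so the lugs have cleared the ridge ends. I'll add a little clearance and lower gently.

Request:
send_rows --increments '[[[0,0,0,0,0,-0.3],[0,0,0.02,0,0,0],[0,0,0.02,0,0,0],[0,0,0,0,0,0]]]'

```text
clock: 7.78
eef_pos: [0.5075, 0.0433, 0.0938]
tool_rot: [-0.061, 0.998, 0.0, -0.001]
ft_force: [1.1, 1.2, -2.5]
grip_width: 0.0631
```

```bash
python3 -c "
from st import *;st([.5084,.0433,.097])"
```

```text
t 7.78 j [  4.9  21.3 -12.3  56.5   0.   -2.1] pos [507.49  43.3   93.83] jaw 96.94 zax [-1.1e-03  2.0e-04 -1.0e+00] F [ 1.08  1.16 -2.46] T [ 0.222 -0.221 -0.011] w 63.1
F in tool [-1.21  1.02  2.46]
tool-unit delta [-0.018 -0.002 -0.063]
```

Request:
send_rows --increments '[[[0,0,0.03,0,0,0],[0,0,0.03,0,0,0],[0,0,0.02,0,0,0],[0,0,0,0,0,0]]]'

```text
clock: 8.28
eef_pos: [0.5077, 0.0431, 0.0901]
tool_rot: [-0.061, 0.998, -0.0, -0.0]
ft_force: [-0.1, 0.5, -2.4]
grip_width: 0.0629
```

```bash
python3 -c "
from st import *;st([.5084,.0433,.097])"
```

```text
t 8.28 j [  4.9  21.5 -12.5  56.   -0.   -2.1] pos [507.71  43.1   90.1 ] jaw 96.95 zax [-6.e-04 -2.e-04 -1.e+00] F [-0.12  0.47 -2.35] T [ 0.086 -0.091 -0.016] w 62.94
F in tool [0.06 0.48 2.35]
tool-unit delta [-0.014  0.002 -0.138]
```

Request:
send_rows --increments '[[[0,0,0.01,0,0,0],[0,0,0.01,0,0,0],[0,0,0.01,0,0,0],[0,0,0,0,0,0]]]'

```text
clock: 8.78
eef_pos: [0.5078, 0.0432, 0.0887]
tool_rot: [-0.061, 0.998, -0.0, -0.0]
ft_force: [0.2, 0.7, -1.5]
grip_width: 0.063
```

```bash
python3 -c "
from st import *;st([.5084,.0433,.0884])"
```

```text
t 8.78 j [  4.9  21.6 -12.6  55.8  -0.   -2.1] pos [507.83  43.15  88.73] jaw 96.96 zax [-2.e-04 -1.e-04 -1.e+00] F [ 0.19  0.75 -1.53] T [-0.048 -0.034 -0.049] w 62.96
F in tool [-0.28  0.72  1.53]
tool-unit delta [-0.012  0.002  0.007]
```

Request:
send_rows --increments '[[[0,0,0.01,0,0,0],[0,0,0,0,0,0],[0,0,0,0,0,0]]]'

```text
clock: 9.15
eef_pos: [0.508, 0.0432, 0.0885]
tool_rot: [-0.061, 0.998, -0.0, 0.0]
ft_force: [-0.8, -1.1, 0.7]
grip_width: 0.063
```

```bash
python3 -c "
from st import *;st([.5084,.0433,.0884])"
```

```text
t 9.15 j [  4.9  21.6 -12.7  55.7  -0.   -2.1] pos [507.97  43.16  88.52] jaw 96.96 zax [ 2.e-04 -0.e+00 -1.e+00] F [-0.76 -1.07  0.67] T [-0.014  0.236  0.017] w 63.02
F in tool [ 0.89 -0.97 -0.67]
tool-unit delta [-0.009  0.002  0.002]
```

Floor contact at z = 88.5 mm, an 8.2 mm drop against the expected 8.3. Now turning forward with a light downward bias and following the sink.

Request:
send_rows --increments '[[[0,0,0.005,0,0,0.3],[0,0,0.005,0,0,0.3],[0,0,0,0,0,0]]]'

```text
clock: 9.52
eef_pos: [0.5086, 0.0432, 0.0884]
tool_rot: [-0.009, 1.0, 0.0, 0.001]
ft_force: [0.0, -0.0, 3.9]
grip_width: 0.0631
```

```bash
python3 -c "
from st import *;st([.5082,.0432,.0884])"
```

```text
t 9.53 j [  4.9  21.6 -12.6  55.6  -0.    3.9] pos [508.64  43.2   88.42] jaw 90.99 zax [ 1.7e-03  1.0e-04 -1.0e+00] F [ 0.01 -0.    3.87] T [-0.012  0.05  -0.065] w 63.11
F in tool [-0.02 -0.   -3.87]
tool-unit delta [0.009 0.    0.   ]
```

Request:
send_rows --increments '[[[0,0,0,0,0,0.3],[0,0,0,0,0,0.3],[0,0,0,0,0,0]]]'

```text
clock: 9.9
eef_pos: [0.5084, 0.0431, 0.0882]
tool_rot: [0.043, 0.999, 0.0, 0.001]
ft_force: [0.3, -0.6, 2.2]
grip_width: 0.0629
```

Request:
send_rows --increments '[[[0,0,0,0,0,0.3],[0,0,0,0,0,0.3],[0,0,0,0,0,0]]]'

```text
clock: 10.28
eef_pos: [0.508, 0.0432, 0.0878]
tool_rot: [0.095, 0.995, 0.0, 0.0]
ft_force: [-0.1, -0.4, 2.5]
grip_width: 0.0628
```

```bash
python3 -c "
from st import *;st([.5082,.0432,.0884])"
```

```text
t 10.28 j [  4.9  21.7 -12.7  55.6   0.   15.8] pos [508.02  43.2   87.81] jaw 79.05 zax [ 2.e-04  1.e-04 -1.e+00] F [-0.14 -0.42  2.53] T [-0.096  0.03  -0.017] w 62.83
F in tool [ 0.06 -0.44 -2.53]
tool-unit delta [-0.003  0.001 -0.012]
```

Request:
send_rows --increments '[[[0,0,0.004,0,0,0.3],[0,0,0.004,0,0,0.3],[0,0,0.004,0,0,0.3],[0,0,0.004,0,0,0.3],[0,0,0,0,0,0]]]'

```text
clock: 10.9
eef_pos: [0.5079, 0.0433, 0.087]
tool_rot: [0.199, 0.98, 0.0, -0.0]
ft_force: [-0.4, -0.4, 0.8]
grip_width: 0.063
```

```bash
python3 -c "
from st import *;st([.5082,.0432,.0884])"
```

```text
t 10.9 j [  4.9  21.7 -12.8  55.5   0.   27.8] pos [507.89  43.31  86.99] jaw 67.07 zax [-1.e-04  3.e-04 -1.e+00] F [-0.4  -0.44  0.85] T [0.018 0.12  0.055] w 63.03
F in tool [ 0.2  -0.56 -0.85]
tool-unit delta [-0.006  0.    -0.028]
```

Request:
send_rows --increments '[[[0,0,0.005,0,0,0.3],[0,0,0.005,0,0,0.3],[0,0,0.005,0,0,0.3],[0,0,0.005,0,0,0.3],[0,0,0,0,0,0]]]'

```text
clock: 11.52
eef_pos: [0.5081, 0.0433, 0.0861]
tool_rot: [0.3, 0.954, 0.0, 0.0]
ft_force: [-0.7, 0.3, 3.3]
grip_width: 0.063
```

```bash
python3 -c "
from st import *;st([.5082,.0432,.0884])"
```

```text
t 11.53 j [  4.9  21.8 -12.8  55.4   0.   39.8] pos [508.06  43.27  86.12] jaw 55.07 zax [ 3.e-04  2.e-04 -1.e+00] F [-0.69  0.33  3.29] T [-0.017  0.169 -0.071] w 62.99
F in tool [ 0.75 -0.12 -3.29]
tool-unit delta [-0.003  0.    -0.046]
```

Request:
send_rows --increments '[[[0,0,0.004,0,0,0.3],[0,0,0.004,0,0,0.3],[0,0,0.004,0,0,0.3],[0,0,0.004,0,0,0.3],[0,0,0,0,0,0]]]'

```text
clock: 12.15
eef_pos: [0.5081, 0.0432, 0.0853]
tool_rot: [0.398, 0.917, 0.0, 0.0]
ft_force: [-0.6, -0.7, 2.8]
grip_width: 0.063
```

```bash
python3 -c "
from st import *;st([.5082,.0432,.0884])"
```

```text
t 12.15 j [  4.9  21.8 -12.9  55.3   0.   51.8] pos [508.08  43.25  85.3 ] jaw 43.07 zax [ 3.e-04  2.e-04 -1.e+00] F [-0.57 -0.67  2.82] T [-0.058  0.094 -0.046] w 62.97
F in tool [-0.1  -0.87 -2.82]
tool-unit delta [-0.002  0.001 -0.062]
```

Request:
send_rows --increments '[[[0,0,0.004,0,0,0.3],[0,0,0.004,0,0,0.3],[0,0,0.004,0,0,0.3],[0,0,0.004,0,0,0.3],[0,0,0,0,0,0]]]'

```text
clock: 12.78
eef_pos: [0.5081, 0.0432, 0.0844]
tool_rot: [0.492, 0.871, 0.0, 0.0]
ft_force: [-0.4, -0.2, 2.5]
grip_width: 0.063
```

```bash
python3 -c "
from st import *;st([.5082,.0432,.0884])"
```

```text
t 12.78 j [  4.9  21.9 -12.9  55.1   0.   63.8] pos [508.06  43.23  84.43] jaw 31.08 zax [ 2.e-04  1.e-04 -1.e+00] F [-0.39 -0.25  2.49] T [ 0.063  0.087 -0.044] w 63.0
F in tool [-0.01 -0.46 -2.49]
tool-unit delta [-0.002  0.002 -0.079]
```

Request:
send_rows --increments '[[[0,0,0.004,0,0,0.3],[0,0,0.004,0,0,0.3],[0,0,0.004,0,0,0.3],[0,0,0.004,0,0,0.3],[0,0,0,0,0,0]]]'

```text
clock: 13.4
eef_pos: [0.508, 0.0432, 0.0836]
tool_rot: [0.58, 0.814, 0.0, 0.0]
ft_force: [-0.1, 0.3, 2.5]
grip_width: 0.0627
```

Request:
send_rows --increments '[[[0,0,0.004,0,0,0.2],[0,0,0.004,0,0,0.2],[0,0,0,0,0,0]]]'

```text
clock: 13.78
eef_pos: [0.5081, 0.0432, 0.0833]
tool_rot: [0.609, 0.793, 0.0, 0.0]
ft_force: [-0.3, -0.3, 3.7]
grip_width: 0.0634
```

```bash
python3 -c "
from st import *;st([.5082,.0432,.0884])"
```

```text
t 13.78 j [  4.9  22.  -13.   55.   -0.   79.9] pos [508.05  43.17  83.31] jaw 14.95 zax [ 3.e-04 -0.e+00 -1.e+00] F [-0.32 -0.35  3.69] T [-0.11   0.175 -0.05 ] w 63.36
F in tool [-0.25 -0.4  -3.69]
tool-unit delta [-0.     0.003 -0.102]
```

Request:
send_rows --increments '[[[0,0,0.002,0,0,0.15],[0,0,0.002,0,0,0.15],[0,0,0,0,0,0]]]'

```text
clock: 14.15
eef_pos: [0.5081, 0.0432, 0.0831]
tool_rot: [0.63, 0.777, 0.0, 0.0]
ft_force: [-0.2, -0.0, 3.5]
grip_width: 0.0629
```

```bash
python3 -c "
from st import *;st([.5082,.0432,.0884])"
```

```text
t 14.15 j [  4.9  22.  -13.   54.9   0.   82.9] pos [508.12  43.23  83.08] jaw 11.93 zax [ 4.e-04  2.e-04 -1.e+00] F [-0.2  -0.02  3.54] T [-0.056  0.055 -0.024] w 62.87
F in tool [ 0.03 -0.2  -3.54]
tool-unit delta [-0.001  0.001 -0.106]
```

Request:
send_rows --increments '[[[0,0,0.001,0,0,0.1],[0,0,0.001,0,0,0.1],[0,0,0,0,0,0]]]'

```text
clock: 14.52
eef_pos: [0.5083, 0.0436, 0.083]
tool_rot: [0.643, 0.766, 0.0, 0.0]
ft_force: [-0.0, 1.1, 2.8]
grip_width: 0.0631
```

```bash
python3 -c "
from st import *;st([.5082,.0432,.0884])"
```

```text
t 14.53 j [  4.9  22.  -13.   54.9   0.   84.9] pos [508.27  43.56  83.03] jaw 9.98 zax [ 7.e-04  6.e-04 -1.e+00] F [-0.04  1.13  2.78] T [ 0.203 -0.183  0.221] w 63.08
F in tool [ 1.12  0.16 -2.78]
tool-unit delta [-0.007 -0.003 -0.107]
```

Request:
send_rows --increments '[[[0,0,0,0,0,0.05],[0,0,0,0,0,0]]]'

```text
clock: 14.78
eef_pos: [0.5083, 0.0435, 0.083]
tool_rot: [0.646, 0.763, 0.0, 0.0]
ft_force: [1.9, 1.6, 2.8]
grip_width: 0.0629
```

```bash
python3 -c "
from st import *;st([.5082,.0432,.0884])"
```

```text
t 14.78 j [  4.9  22.  -13.   54.9   0.   85.4] pos [508.29  43.55  83.03] jaw 9.49 zax [ 7.e-04  6.e-04 -1.e+00] F [1.9  1.58 2.82] T [ 0.423 -0.238  0.369] w 62.87
F in tool [ 1.25  2.13 -2.82]
tool-unit delta [-0.006 -0.003 -0.107]
```

Request:
send_rows --increments '[[[0,0,0,0,0,0.05],[0,0,0,0,0,0]]]'

```text
clock: 15.02
eef_pos: [0.5083, 0.0435, 0.083]
tool_rot: [0.649, 0.76, 0.0, 0.0]
ft_force: [1.3, 2.4, 3.5]
grip_width: 0.0631
```

```bash
python3 -c "
from st import *;st([.5082,.0432,.0884])"
```

```text
t 15.03 j [  4.9  22.  -13.   54.9   0.   85.9] pos [508.26  43.53  83.03] jaw 9.0 zax [ 7.e-04  7.e-04 -1.e+00] F [1.28 2.44 3.5 ] T [ 0.574 -0.398  0.613] w 63.13
F in tool [ 2.21  1.65 -3.5 ]
tool-unit delta [-0.006 -0.002 -0.107]
```

Dead stop: the z stays at 83.0 mm while the torque climbs to 0.6 N m, well below forcing. I'll relax the wind-up, then let go.

Request:
send_rows --increments '[[[0,0,0,0,0,-0.08],[0,0,0,0,0,0],[0,0,0,0,0,0]]]'

```text
clock: 15.4
eef_pos: [0.5082, 0.0434, 0.083]
tool_rot: [0.644, 0.765, 0.0, -0.0]
ft_force: [1.9, 4.5, 2.6]
grip_width: 0.0626
```

Request:
send_rows --increments '[[[0,0,0,0,0,0],[0,0,0,0,0,0],[0,0,0,0,0,0],[0,0,0,0,0,0]]]' --grip 0.15

```text
clock: 15.9
eef_pos: [0.5075, 0.0429, 0.0826]
tool_rot: [0.645, 0.765, -0.0, -0.0]
ft_force: [0.2, 0.2, 0.1]
grip_width: 0.073
```

Request:
send_rows --increments '[[[0,0,0,0,0,0],[0,0,0,0,0,0],[0,0,0,0,0,0]]]' --grip 0

```text
clock: 16.27
eef_pos: [0.508, 0.0432, 0.083]
tool_rot: [0.644, 0.765, -0.0, 0.0]
ft_force: [0.0, -0.4, -1.5]
grip_width: 0.0856
```

Request:
send_rows --increments '[[[0,0,-0.1,0,0,0],[0,0,-0.2,0,0,0],[0,0,-0.5,0,0,0],[0,0,-0.8,0,0,0],[0,0,-0.8,0,0,0],[0,0,-0.8,0,0,0],[0,0,-0.8,0,0,0],[0,0,0,0,0,0]]]'

```text
clock: 17.27
eef_pos: [0.5099, 0.0433, 0.2876]
tool_rot: [0.644, 0.765, 0.003, 0.003]
ft_force: [0.4, 0.4, -0.3]
grip_width: 0.0855
```

Request:
send_rows --increments '[[[0.8,0,0,0,0,0],[0.8,0,0,0,0,0],[0.8,0,0,0,0,0],[0.5,0,0,0,0,0],[0,0,0,0,0,0]]]'

```text
clock: 17.9
eef_pos: [0.4826, 0.1874, 0.2823]
tool_rot: [0.643, 0.766, -0.001, -0.0]
ft_force: [0.4, -0.3, -0.3]
grip_width: 0.0855
```

Run:
```python
from st import *;st()
import cv2;from lid import *
for n,u,v,ths in(("scene",283,190,(165,180)),("top",230,203,(140,160,170))):
    c=camera(n);cv2.imwrite(f"pics/{n}9.png",c["color"][:,:,::-1])
    for t in ths:
        try: print(n,t,*face(c,u,v,.1042,t))
        except Exception as e: print(n,t,e)
    z=c["z_map"];K=c["intrinsics"];P=c["pose"]
    vs,us=np.mgrid[v-4:v+5,u-4:u+5];d=z[vs,us]
    X=np.stack([(us-K[0,2])/K[0,0]*d,(vs-K[1,2])/K[1,1]*d,d],-1)@P[:3,:3].T+P[:3,3];print("top z",np.median(X[...,2]))
```

```text
t 17.9 j [ 21.2  15.1   8.4  83.4  -0.  101.3] pos [482.58 187.41 282.3 ] jaw 9.94 zax [-1.1e-03 -4.0e-04 -1.0e+00] F [ 0.39 -0.27 -0.27] T [ 0.002  0.005 -0.027] w 85.46
F in tool [-0.33  0.33  0.27]
scene 165 [509.04366787  43.19132007] 3464.3949629234994 11.0 [64.8 63.5 62.8]
scene 180 [508.78997732  43.06930526] 3420.958655841605 11.0 [64.1 63.1 62.6]
top z 0.10537219042148294
top 140 [507.587394    43.49610917] 3786.2374443489607 9.5 [66.5 67.1 66.8]
top 160 [507.47652403  43.35482852] 3496.942227496329 9.5 [63.4 64.4 64.5]
top 170 [507.45128683  43.27717358] 3320.7829236783436 10.0 [62.1 62.8 62.7]
top z 0.10301948788283877
```

View pics/scene9.png

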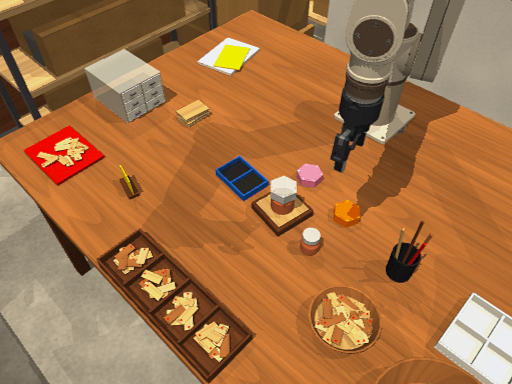

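View pics/top9.png

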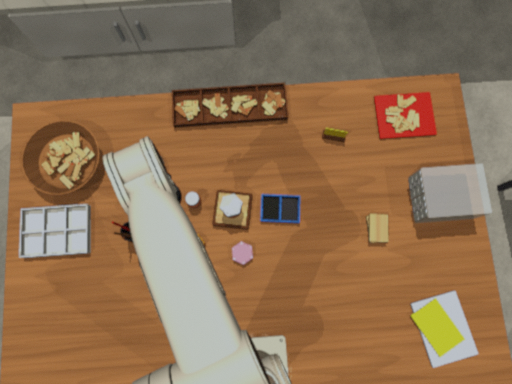

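The scene view shows the lid seated on the jar at (284,187) and the gripper clear at (348,150). The neighbours I can see are where they were. In the top view the arm covers the orange lid and part of the pot, but the scene view shows both unmoved. The lid's top measures about 0.104 m (expected 0.1042) and its yaw about 10°, which matches the stop. Handing in.

```bash
python3 -c "
from workcell import *;print(job_done())"
```

```text
the job is handed in; nothing more can be done
None
```

The lid is fully home on the jar, and the job was handed in about 18 s into the 72 s allowed.

- **Backward turn:** I gripped the grey lid across two flats and turned it counter-clockwise with a light press of about 5 N. At about 44° the vertical force fell away. I turned about 3° more, then lowered it about 8.2 mm (8.3 mm expected) into the thread start.
- **Forward turn:** I screwed it clockwise about 87°, and it sank about 5.4 mm (5.5 mm expected) to a dead stop. The highest readings I saw were 0.6 N m at the stop and about 6 N vertically. I read the force only between moves, so brief peaks would not show.
- **Release:** I relaxed the wind-up by about 0.8°, opened the gripper and backed away.

**Last checks:** the lid's top measured 0.1054 m in one view and 0.1030 m in the other, against 0.1042 m expected. Its yaw of 9.5 to 11° matches the stop angle. The two views differ by 1.5 mm on the lid's centre, which is within the calibration. In the scene view the other things look unmoved. In the top view the arm hid the orange lid and part of the brush pot. No check failed.

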